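# Open the sprung bottle rack to the red mark and load the bottle

## Robot

A 6-joint arm with a two-finger parallel gripper is mounted at the origin on a cart in front of the work surface, level with it; the furniture and walls round the work are solid. World frame = base frame: x ahead of the robot, y to its left, z up, the work surface at z = 0. Lengths are in m, angles in degrees, forces in N, time in s.
With the tool pointing down it reaches from about 0.25 to 0.725 m from the base axis. Payload 9.7 kg.
Tool frame: the origin (TCP) lies on the centre line of the jaws, within the pads' length; the fingertips stand tip_extent ahead of it and the grasp point (between the pads) lies 3 mm ahead of it (tip_extent is the distance from the TCP to the fingertips, in m); z points along the fingers, y is the line along which they close (so a half turn about z gives the same grasp; the last joint's range is limited). The gripper opens to 85 mm and grips with 20 to 120 N. Pads are 22 mm wide; open, the fingers measure 114 mm over their backs; the gripper's body (76 mm by 85 mm) begins 54 mm behind the grasp point. The pads swing forward as they close: fully open they stand 13 mm farther back than shut.
Start: joints at [72.88, 4.979, 10.078, 95.1, 0, 90], TCP at [0.162, 0.526, 0.253] pointing down, gripper open.
Joint ranges: [-179.16, 179.16], [-48.56, 103.87], [-65.8, 70.77], [-126.05, 130.52], [-82.76, 87.17], [-180, 180]. Speed limits (degrees/s): [127.2, 127.2, 147.25, 180, 180, 180].

## Interface

Orientations are given as [roll, pitch, yaw] about the fixed x, y, z axes, in that order (R = Rz(yaw) Ry(pitch) Rx(roll)).
In Python, from workcell import * gives the robot as it stands.
- The arm moves only by the tool servo_tool, never from a script. Its argument "rows" is a list of rows, each an object with "offset": the shift along the tool's x, y, z as a fraction of full scale, a list of three; "yaw": the turn about the tool's z as a fraction of full scale; "claw": the closure, from 0 (fully open) to 1 (shut). A call has 1 to 12 rows; each row is the pose to reach, as a shift and turn from the pose commanded when the call began, along the tool's axes at that moment, turning the shorter way round; what a row does not reach only later rows make up. Full scale, the value 1, is 0.1 m for a shift and pi rad for a turn. A row lasts 1/8 s, in which the tool goes at most 62.5 mm and 10.7 degrees, less where a joint would pass 70% of its speed; a pose out of reach is approached as far as the arm can. A call with a number of a shift or a turn outside -1 to 1 is refused whole. A call with a gripper value outside its range is refused whole. The fingers move at their own pace and stop on an object; "squeeze" is the grip in N (left out, the last holds). Time passes only in rows, so rows that repeat a pose let the fingers close. It gives the time, the measured TCP pose, the force, the opening and the grip force at its end, in the units of the state.
- get_obs(): the state, without advancing time (a new reading comes with each control period).
- camera(name): name is "scene" or "side" or "wrist"; returns (picture, depth): 400x640x3 uint8, red, green, blue; 400x640 float32, m along the optical axis (not along the pixel's ray), 0 where there is no reading.
- camera_info(name): a dict with "fx", "fy", "cx", "cy" (pixels), "cam_to_world" (4x4, takes a point from camera to world coordinates); the wrist camera has in their place "hand_eye" (4x4, takes a point from camera to tool coordinates, whose origin is the TCP and whose axes are the flange's). Camera axes: x right, y up, looking along -z (the intrinsics and any distortion apply to the point x, -y, -z); pixel columns grow to the right and rows downward; lengths in m; the calibration is good to about 2 mm. A picture is of the moment at which its call begins: read the wrist's pose just before it. camera_info takes no time and is no camera call.
- job_done(): hands the job in; it is judged then, once.
The state is a dict: "time": time; "q": joint angles; "qd": joint speeds; "joint_efforts": joint torques, N m; "ee_pos": TCP position; "tcp_rot": TCP orientation; "wrist_force": force on the tool from outside, world axes, zero at the start; "torque": the same for the moment, N m; "opening": finger opening in m; "grasp_force": force on a finger pad.
Only numpy, scipy, OpenCV 4.12 (cv2) and the standard library are available. Lean on these libraries where they do the work, as an engineer would, in place of code of your own. Each camera call takes 0.05 s, during which the arm holds its last target. There are 200 camera calls.

## Task

Take the black knob of the bottle rack, pull its sprung wire fence out to the notch beside the red mark and shift it sideways into that notch so that it stays parked there. Then stand the dark bottle upright on the rack's deck, between the parked fence and the wire back; set it down rather than drop it, and leave the lemon, the mustard jar and the tumbler where they are.

Things in the scene. Friction and masses are not known exactly. Their poses are not given: they have to be found in the camera images.
- rack: Fixed bottle rack: light wooden deck, x -125 to +135 mm, y +-100 mm, top 24 mm above the origin, which lies on the worktop. +x points away from the robot. Fixed wire back at x = 127 mm (wires 8 mm thick, 120 mm wide, 150 mm high). Slot along x at y = 0 in the deck, with three notches 16 mm wide on its +y side at x = -17, -47, -77 mm.
- bay (a point): Point on the deck's top, 70 mm along +x from the rack's origin, in the middle of the space where the bottle shall stand; axes as the rack's. Low side wires, 50 mm high, stand 92 mm to either side, rack x = 30 to 127 mm: over them the bottle can be brought in from the side instead of over the 195 mm fence.
- pull (a joint): How far the fence is pulled out, m: 0 = home (drawn to the back by its spring), grows toward -x of the rack, stop at 0.168. Notches at 0.095, 0.125 and 0.155. The spring pulls back with about 4 N at home and 6 N far out; let go outside a notch it runs home.
- shift (a joint): Sideways shift of fence, knob and pin, m: 0 = pin in the straight slot, 0.017 = fully in a notch (toward +y of the rack). It has light friction and stays where it is left; only free to move where there is a notch.
- knob (a point): Centre of the fence's black knob, 72 mm above the worktop: rounded block 26 mm (rack x) by 32 mm (y) by 34 mm high, 30 mm in front (-x) of the wire fence, which is 195 mm high and 118 mm wide. A hand pointing straight down runs into the fence: lean it about 35 degrees, wrist toward the robot (rack -x), and close the fingers along rack y. Axes as the rack's.
- pin (a point): Axis of the 8 mm steel pin under the knob, at deck height; it runs in the slot and goes into the notches. Same x and y as the knob.
- fence (a point): Middle of the wire fence's plane (wires 8 mm thick) at deck height. The bottle goes between it and the wire back. Axes as the rack's.
- mark_red: Red plaque 22 x 34 x 3 mm on the deck, with its centre 48 mm to the +y side of the slot, level in rack x with the centre of the notch it marks; axes as the rack's. This is the notch wanted. Which of the three notches it marks varies.
- mark_white: White plaque of the same size beside another notch.
- mark_blue: Blue plaque of the same size beside the third notch.
- bottle: Loose dark glass bottle with a tan top, 262 mm high, round body 73 mm in diameter, 0.4 to 0.8 kg, origin at the centre of its foot. Its top, from 232 to 262 mm above the foot, is a straight neck 32 mm in diameter: grip it there, at about 245 mm.
- lemon: Loose lemon, 77 x 55 x 54 mm, a bystander.
- mustard_jar: Loose glass jar of mustard, 64 mm in diameter, 109 mm high, a bystander.
- tumbler: Loose clear glass tumbler, 81 mm in diameter, 91 mm high, a bystander.

How it is judged (in metres and radians):
On the way:
1. the fence is parked in the notch at the red mark and let go (value of joint shift above 0.011 m and x of pin in the frame of mark_red between -0.008 and 0.008 m and contact force between the fingers and rack below 0.1 N), for 0.3 s.
At the end, for the whole second after the job is handed in: The fence is parked in the red mark's notch (pin within 8 mm of the mark along the rack, shifted 11 mm or more); the bottle stands at rest, upright within 5 degrees, foot on the deck between fence and wire back, within 62 mm of the middle line (value of joint shift above 0.011 m and x of pin in the frame of mark_red between -0.008 and 0.008 m and x of bottle in the frame of fence above 0.034 m and x of bottle in the frame of rack below 0.092 m and y of bottle in the frame of rack between -0.062 and 0.062 m and z of bottle in the frame of rack between 0.018 and 0.029 m and angle between bottle's own z axis and vertical below 0.09 rad and linear speed of bottle below 0.02 m/s); the robot touches nothing.
It fails at once if a bystander (lemon, mustard jar, tumbler) is moved by more than 40 mm (distance of any of lemon, mustard_jar, tumbler from where it was at the start of the episode above 0.04 m).
It fails at once if the bottle is knocked over (angle between bottle's own z axis and vertical above 0.9 rad).
It fails at once if the bottle is dropped: it moves faster than 0.5 m/s with no finger on it (contact force between the fingers and bottle below 0.05 N and linear speed of bottle above 0.5 m/s).
It also fails if it takes over 58 s, if anything falls off the work surface, if the arm or the gripper's body presses on something with over 40 N, if the wrist force passes 120 N, or if a joint passes its speed limit or range.

## Working session

There is one attempt and no reset: what is moved stays moved. The work goes in short steps, Python scripts to look and compute and a tool call to move; the robot and the scene stay as the last step left them, time stands still between calls to the robot, and variables do not carry over. Pictures are saved under pics/ and viewed, at most 10 in all, crops included, and the job is handed in when it is done.

Besides the shell and the picture viewer there is one more tool, called as name(argument=value, ...), one argument or row to a line, values as JSON. servo_tool: Moves the arm, as the interface text tells. Its arguments: {"type":"object","properties":{"rows":{"type":"array"},"squeeze":{"type":"number"}},"required":["rows"]}

```bash
mkdir -p pics; ls
python3 - <<'E'
from workcell import *
import cv2,numpy as np
print(get_obs())
for n in("scene","side"):
    p,d=camera(n); np.savez(f"pics/{n}0.npz",p=p,d=d); cv2.imwrite(f"pics/{n}0.png",p[...,::-1]); print(n,camera_info(n))
print(camera_info("wrist"))
E
```

```text
pics
{'time': 0.0, 'q': array([ 7.28806777e+01,  5.01123373e+00,  1.00339032e+01,  9.51000007e+01,
       -6.78400591e-04,  9.00002865e+01]), 'qd': array([ 0.11599115,  0.01104056,  0.01740798, -0.14181328,  0.05965454,
       -0.03398843]), 'joint_efforts': array([ 9.86349842e-04, -5.20394003e+01,  4.64801967e+01,  1.66505284e-02,
        1.44643218e-04, -4.86669563e-06]), 'ee_pos': array([0.16184172, 0.52543359, 0.25257684]), 'tcp_rot': array([-1.79922669e+02,  6.78786655e-04,  1.62880392e+02]), 'wrist_force': array([-0.47219073, -1.08630806, -0.3803418 ]), 'torque': array([ 0.00713189, -0.03353463, -0.00701327]), 'grasp_force': 0.0, 'opening': 0.08516385746690824}
scene {'fx': 382.1907894816418, 'fy': 382.1907894816418, 'cx': 313.88236040265485, 'cy': 198.67415181040587, 'cam_to_world': array([[-0.83485917,  0.27599323, -0.47627503,  0.04316427],
       [-0.55042572, -0.40840673,  0.72817269,  0.77121706],
       [ 0.00645681,  0.87007567,  0.49287588,  0.55897642],
       [ 0.        ,  0.        ,  0.        ,  1.        ]])}
side {'fx': 467.43626923767897, 'fy': 467.43626923767897, 'cx': 320.2897173639492, 'cy': 201.59325139165225, 'cam_to_world': array([[-0.97054306, -0.17704462,  0.16340554,  0.7212935 ],
       [ 0.24092503, -0.70998318,  0.66172427,  0.90622207],
       [-0.00113954,  0.68160039,  0.73172373,  1.01453787],
       [ 0.        ,  0.        ,  0.        ,  1.        ]])}
{'fx': 299.01212174393333, 'fy': 299.01212174393333, 'cx': 321.3127890597687, 'cy': 197.2207347556352, 'hand_eye': array([[ 1.33434787e-03,  9.63159913e-01,  2.68926015e-01,
         6.77642457e-02],
       [ 9.99998485e-01, -1.58583198e-03,  7.17907262e-04,
        -1.42405264e-04],
       [ 1.11793097e-03,  2.68924650e-01, -9.63160570e-01,
        -1.21211651e-01],
       [ 0.00000000e+00,  0.00000000e+00,  0.00000000e+00,
         1.00000000e+00]])}
```

View pics/scene0.png

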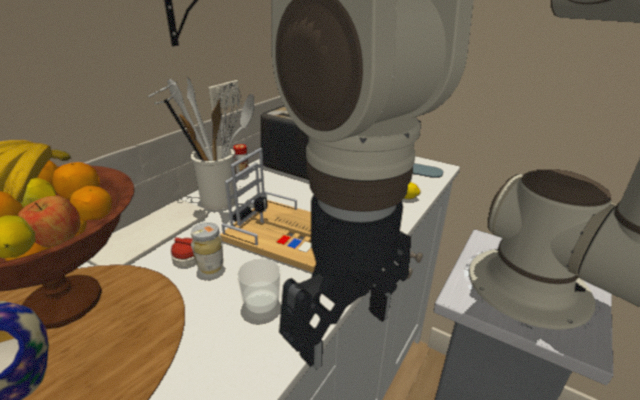

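View pics/side0.png

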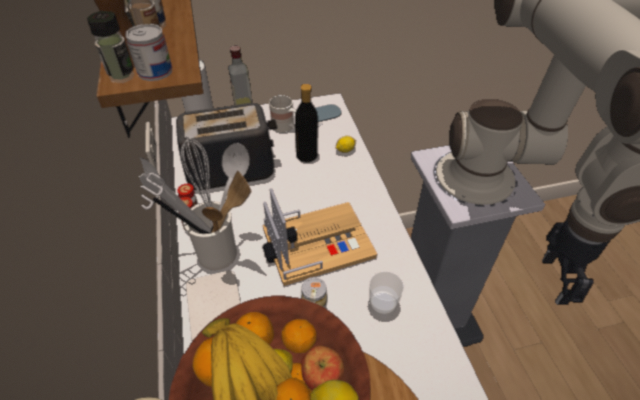

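The side view shows the rack at about (320,240), with red (332,250), blue (343,246) and white (353,243) plaques. The knob is at about (287,237), the bottle at (306,125), the lemon (346,145), the jar (314,292) and the tumbler (385,293). Red is the plaque nearest the fence.

```bash
cat > h.py <<'E'
from workcell import *
import cv2,numpy as np
from scipy.spatial.transform import Rotation as R
def cloud(n,p,d,T=None):
    i=camera_info(n); T=i["cam_to_world"] if T is None else T
    v,u=np.mgrid[0:400,0:640]
    c=np.stack([(u-i["cx"])/i["fx"]*d,-(v-i["cy"])/i["fy"]*d,-d],-1)
    w=c@T[:3,:3].T+T[:3,3]; w[d==0]=np.nan
    return w
E
python3 - <<'E'
from h import *
z=np.load("pics/side0.npz");p=z['p'];d=z['d'];w=cloud("side",p,d)
P=p.astype(int);r,g,b=P[...,0],P[...,1],P[...,2]
box=np.zeros((400,640),bool);box[200:285,255:385]=1
for n,m in(("red",(r>150)&(g<70)),("blue",(b>r+40)&(b>120)),("white",(r>190)&(b>180)&(abs(w[...,2]-.025)<.012))):
    m=m&box&(abs(w[...,2]-.027)<.015);m[:,:325]=0
    print(n,m.sum(),np.nanmean(w[m],0).round(4), np.mean(np.argwhere(m),0))
wood=box&(r>b+50)&(abs(w[...,2]-.024)<.008)
q=w[wood][:,:2].astype(np.float32);print("deck z",np.nanmedian(w[wood][:,2]),cv2.minAreaRect((q*1000)))
kn=np.zeros_like(box);kn[225:250,262:300]=1
m=kn&(r<50)&(w[...,2]>.04);print("dark knob pts",m.sum())
n,lab=cv2.connectedComponents(m.astype(np.uint8))
for k in range(1,n):
    a=w[lab==k]; 
    if len(a)>15: print(len(a),np.median(a,0).round(4),a.min(0).round(3),a.max(0).round(3))
# bottle neck/body
bo=np.zeros_like(box);bo[80:165,290:322]=1
for lo,hi in((.235,.27),(.03,.14)):
    m=bo&(w[...,2]>lo)&(w[...,2]<hi)&(w[...,1]<.4)
    a=w[m];print("bottle",lo,m.sum(),np.median(a,0).round(4),np.nanpercentile(a,[2,98],axis=0).round(3).tolist())
    A=np.c_[2*a[:,:2],np.ones(len(a))];s=np.linalg.lstsq(A,(a[:,:2]**2).sum(1),rcond=None)[0];print(s[:2],np.sqrt(s[2]+s[:2]@s[:2]))
for n,(y0,y1,x0,x1) in dict(lemon=(135,155,335,357),jar=(278,308,300,328),tumbler=(270,315,368,404)).items():
    a=w[y0:y1,x0:x1].reshape(-1,3);a=a[a[:,2]>.02];print(n,a.shape,np.nanpercentile(a,[3,50,97],axis=0).round(3).tolist())
# obstacles near
for n,(y0,y1,x0,x1) in dict(toaster=(100,185,175,275),can=(95,130,270,293),crock=(150,270,140,250)).items():
    a=w[y0:y1,x0:x1].reshape(-1,3);a=a[(a[:,2]>.03)];print(n,np.nanpercentile(a,[3,50,97],axis=0).round(3).tolist())
cv2.imwrite("pics/c.png",cv2.resize(p[180:300,230:400,::-1],None,fx=4.5,fy=4.5,interpolation=2))
E
```

```text
red 60 [0.5124 0.1877 0.0273] [249.35 331.95]
blue 67 [0.4827 0.1842 0.0267] [246.25373134 342.44776119]
white 62 [0.4525 0.1808 0.0268] [243.08064516 353.        ]
deck z 0.023810090518129545 ((538.7293090820312, 141.727783203125), (260.26019287109375, 203.7080841064453), 5.501953125)
dark knob pts 117
110 [0.6133 0.1596 0.0848] [0.603 0.14  0.058] [0.624 0.167 0.091]
bottle 0.235 132 [ 0.4873 -0.2134  0.2572] [[0.471, -0.235, 0.236], [0.5, -0.206, 0.263]]
[ 0.48547023 -0.22041711] 0.012513675723828827
bottle 0.03 1015 [ 0.4843 -0.2016  0.0723] [[0.367, -0.546, 0.032], [0.523, -0.185, 0.138]]
[ 0.37443615 -0.34939521] 0.19294986608441217
lemon (254, 3) [[0.331, -0.228, 0.023], [0.364, -0.202, 0.042], [0.391, -0.188, 0.054]]
jar (743, 3) [[0.572, 0.319, 0.075], [0.602, 0.355, 0.109], [0.645, 0.464, 0.244]]
tumbler (1229, 3) [[0.394, 0.326, 0.027], [0.428, 0.356, 0.056], [0.468, 0.402, 0.09]]
toaster [[0.609, -0.431, 0.041], [0.74, -0.143, 0.18], [0.86, 0.066, 0.302]]
can [[0.503, -0.435, 0.035], [0.54, -0.365, 0.08], [0.594, -0.201, 0.156]]
crock [[0.708, -0.142, 0.042], [0.849, 0.121, 0.187], [0.92, 0.277, 0.322]]
```

View pics/c.png

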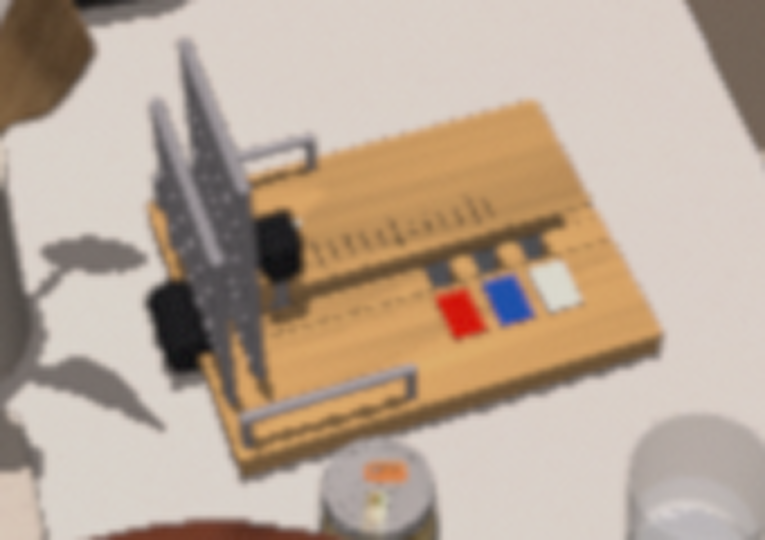

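The crop shows the fence fully home with the knob in front of it, the red notch nearest the fence, and the second black thing behind the wire back. The servo can't tilt the tool, so before choosing the grasp I'll measure the hand's profile from the stored depth images.

Run:
```python
from h import *
o=get_obs(); Rt=R.from_euler('xyz',o['tcp_rot'],degrees=True).as_matrix()
A=[]
for n in("scene","side"):
    z=np.load(f"pics/{n}0.npz");w=cloud(n,z['p'],z['d']).reshape(-1,3);t=(w-o['ee_pos'])@Rt
    A.append(t[np.isfinite(t).all(1)&(np.linalg.norm(t,axis=1)<.3)])
t=np.vstack(A)
for lo in np.arange(-.26,.03,.02):
    a=t[(t[:,2]>=lo)&(t[:,2]<lo+.02)&(abs(t[:,0])<.2)&(abs(t[:,1])<.2)]
    if len(a)>5: print(lo.round(2),len(a),(1000*np.percentile(a[:,:2],[1,99],axis=0)).round().tolist())
```

```text
-0.26 6236 [[-46.0, -41.0], [47.0, 57.0]]
-0.24 4242 [[-37.0, -39.0], [41.0, 54.0]]
-0.22 3188 [[-41.0, -18.0], [41.0, 46.0]]
-0.2 3512 [[-40.0, -19.0], [41.0, 42.0]]
-0.18 1856 [[-39.0, -13.0], [39.0, 41.0]]
-0.16 2976 [[-37.0, -20.0], [37.0, 38.0]]
-0.14 2241 [[-38.0, -14.0], [38.0, 39.0]]
-0.12 1418 [[-37.0, -13.0], [37.0, 39.0]]
-0.1 2514 [[-16.0, -65.0], [19.0, 70.0]]
-0.08 2013 [[-19.0, -68.0], [20.0, 73.0]]
-0.06 2161 [[-17.0, -70.0], [17.0, 75.0]]
-0.04 684 [[-13.0, -65.0], [14.0, 73.0]]
-0.02 768 [[-12.0, -54.0], [11.0, 58.0]]
-0.0 201 [[-12.0, -48.0], [11.0, 56.0]]
```

Run:
```python
from h import *
import workcell
print([k for k in dir(workcell) if not k.startswith('_')])
o=get_obs(); Rt=R.from_euler('xyz',o['tcp_rot'],degrees=True).as_matrix()
z=np.load("pics/scene0.npz");w=cloud("scene",z['p'],z['d']).reshape(-1,3);t=(w-o['ee_pos'])@Rt
t=t[np.isfinite(t).all(1)&(abs(t[:,0])<.06)&(abs(t[:,1])<.08)&(abs(t[:,2])<.2)]
for lo in np.arange(-.13,.03,.005):
    a=t[(t[:,2]>=lo)&(t[:,2]<lo+.005)]
    if len(a)>3: print(lo.round(3),len(a),(1000*np.percentile(a[:,:2],[1,99],axis=0)).round().tolist())
K=np.array([.6116,.1497]);B=np.array([.4855,-.221])
d=K-.014*np.array([np.cos(np.radians(6)),np.sin(np.radians(6))])
print("target",d, "delta tool",(np.r_[d,.25]-o['ee_pos'])@Rt)
```

```text
['PlanningError', 'camera', 'camera_info', 'get_obs', 'job_done', 'tip_extent']
-0.13 462 [[-17.0, -13.0], [37.0, 39.0]]
-0.125 442 [[-21.0, -15.0], [38.0, 39.0]]
-0.12 427 [[-17.0, -14.0], [38.0, 39.0]]
-0.115 406 [[-20.0, -13.0], [38.0, 39.0]]
-0.11 226 [[-14.0, -6.0], [37.0, 39.0]]
-0.105 82 [[-8.0, 33.0], [10.0, 39.0]]
-0.1 340 [[-12.0, -62.0], [12.0, 67.0]]
-0.095 691 [[-11.0, -64.0], [13.0, 69.0]]
-0.09 447 [[-10.0, -63.0], [19.0, 70.0]]
-0.085 553 [[-11.0, -66.0], [20.0, 71.0]]
-0.08 466 [[-11.0, -67.0], [20.0, 71.0]]
-0.075 392 [[-10.0, -67.0], [20.0, 72.0]]
-0.07 374 [[-12.0, -68.0], [18.0, 73.0]]
-0.065 401 [[-12.0, -69.0], [17.0, 73.0]]
-0.06 522 [[-13.0, -69.0], [17.0, 74.0]]
-0.055 351 [[-12.0, -69.0], [17.0, 74.0]]
-0.05 491 [[-10.0, -71.0], [16.0, 75.0]]
-0.045 399 [[-11.0, -70.0], [14.0, 75.0]]
-0.04 170 [[-8.0, -67.0], [14.0, 74.0]]
-0.035 84 [[-6.0, -52.0], [14.0, 59.0]]
-0.03 154 [[-10.0, -48.0], [11.0, 58.0]]
-0.025 142 [[-11.0, -47.0], [11.0, 58.0]]
-0.02 150 [[-10.0, -51.0], [11.0, 58.0]]
-0.015 151 [[-10.0, -51.0], [12.0, 58.0]]
-0.01 146 [[-11.0, -51.0], [11.0, 58.0]]
-0.005 146 [[-10.0, -51.0], [11.0, 57.0]]
0.0 103 [[-11.0, -48.0], [11.0, 56.0]]
0.005 52 [[-10.0, -45.0], [10.0, 50.0]]
target [0.59767669 0.1482366 ] delta tool [-0.52754929 -0.23221742  0.0029415 ]
```

servo_tool(
  rows=[
    {"offset":[-0.3,-0.13,0],"yaw":0,"claw":0},
    {"offset":[-0.65,-0.28,0],"yaw":0,"claw":0},
    {"offset":[-1,-0.44,0],"yaw":0,"claw":0},
    {"offset":[-1,-0.44,0],"yaw":0,"claw":0},
  ],
)

```text
time: 0.6
ee_pos: [0.2459, 0.4528, 0.2532]
tcp_rot: [-180.0, 0.0, 162.7]
wrist_force: [-0.3, -0.5, 0.8]
opening: 0.0848
grasp_force: 0.0
```

servo_tool(
  rows=[
    {"offset":[-0.4,-0.18,0],"yaw":0,"claw":0},
    {"offset":[-0.8,-0.35,0],"yaw":0,"claw":0},
    {"offset":[-1,-0.44,0],"yaw":0,"claw":0},
    {"offset":[-1,-0.44,0],"yaw":0,"claw":0},
  ],
)

```text
time: 1.1
ee_pos: [0.3276, 0.3823, 0.253]
tcp_rot: [-180.0, -0.0, 162.8]
wrist_force: [0.3, 0.3, -0.3]
opening: 0.0852
grasp_force: 0.0
```

servo_tool(
  rows=[
    {"offset":[-0.4,-0.18,0],"yaw":-0.03,"claw":0},
    {"offset":[-0.8,-0.35,0],"yaw":-0.08,"claw":0},
    {"offset":[-1,-0.44,0],"yaw":-0.1285,"claw":0},
    {"offset":[-1,-0.44,0],"yaw":-0.1285,"claw":0},
    {"offset":[-1,-0.44,0],"yaw":-0.1285,"claw":0},
  ],
)

```text
time: 1.72
ee_pos: [0.409, 0.3121, 0.2531]
tcp_rot: [180.0, -0.0, -174.1]
wrist_force: [-0.9, -0.5, -0.4]
opening: 0.0852
grasp_force: 0.0
```

servo_tool(
  rows=[
    {"offset":[-0.2,-0.3,0],"yaw":0,"claw":0},
    {"offset":[-0.42,-0.6,0],"yaw":0,"claw":0},
    {"offset":[-0.62,-0.92,0],"yaw":0,"claw":0},
    {"offset":[-0.62,-0.92,0],"yaw":0,"claw":0},
  ],
)

```text
time: 2.22
ee_pos: [0.4814, 0.2258, 0.2531]
tcp_rot: [-180.0, -0.0, -174.2]
wrist_force: [-0.3, -0.7, -0.0]
opening: 0.0858
grasp_force: 0.0
```

servo_tool(
  rows=[
    {"offset":[-0.2,-0.3,0],"yaw":0,"claw":0},
    {"offset":[-0.42,-0.6,0],"yaw":0,"claw":0},
    {"offset":[-0.62,-0.92,0],"yaw":0,"claw":0},
    {"offset":[-0.62,-0.92,0],"yaw":0,"claw":0},
  ],
)

```text
time: 2.72
ee_pos: [0.5527, 0.1412, 0.2529]
tcp_rot: [-180.0, -0.0, -174.1]
wrist_force: [-0.5, 0.5, -0.2]
opening: 0.0853
grasp_force: 0.0
```

Run:
```python
from h import *
o=get_obs();p,d=camera("wrist");cv2.imwrite("pics/w1.png",p[...,::-1])
T=np.eye(4);T[:3,:3]=R.from_euler('xyz',o['tcp_rot'],degrees=True).as_matrix();T[:3,3]=o['ee_pos'];T=T@camera_info("wrist")["hand_eye"]
w=cloud("wrist",p,d,T);np.savez("pics/w1.npz",p=p,w=w)
print(o['ee_pos'],o['tcp_rot'])
P=p.astype(int);r,g,b=P[...,0],P[...,1],P[...,2]
for n,m in(("red",(r>130)&(g<70)&(b<70)),("blue",(b>r+40)&(b>100))):
    m&=abs(w[...,2]-.027)<.01; print(n,m.sum(),w[m].mean(0).round(4),cv2.minAreaRect((w[m][:,:2]*1000).astype(np.float32)))
rk=(w-[.534,.1415,0]);a=np.radians(6)
X=rk[...,0]*np.cos(a)+rk[...,1]*np.sin(a);Y=-rk[...,0]*np.sin(a)+rk[...,1]*np.cos(a)
m=(abs(w[...,2]-.0875)<.004)&(abs(Y)<.03)&(X>.03)&(X<.1)&(r<70)
print("knob top",m.sum(),np.percentile(X[m],[2,50,98]),np.percentile(Y[m],[2,50,98]),np.median(w[m],0), np.mean(np.argwhere(m),0))
m=(w[...,2]>.1)&(w[...,2]<.2)&(abs(Y)<.07)&(X>.05)&(X<.16)
print("fence",m.sum(),np.percentile(X[m],[2,50,98]),np.percentile(Y[m],[2,98]),w[m][:,2].max())
```

```text
[0.55274705 0.14115655 0.25286304] [-1.79998855e+02 -3.18091710e-02 -1.74130867e+02]
red 0 [nan nan nan] ((0.0, 0.0), (0.0, 0.0), 0.0)
blue 0 [nan nan nan] ((0.0, 0.0), (0.0, 0.0), 0.0)
knob top 630 [0.06448029 0.07448876 0.0867504 ] [-0.0156517  -0.00110026  0.01339318] [0.60826938 0.14788505 0.089052  ] [238.92222222 322.62698413]
fence 5971 [0.10283626 0.10636102 0.12793036] [-0.05790833  0.05531282] 0.19998378618020882<stdin>:8: RuntimeWarning: Mean of empty slice.
  ret = um.true_divide(
```

View pics/w1.png

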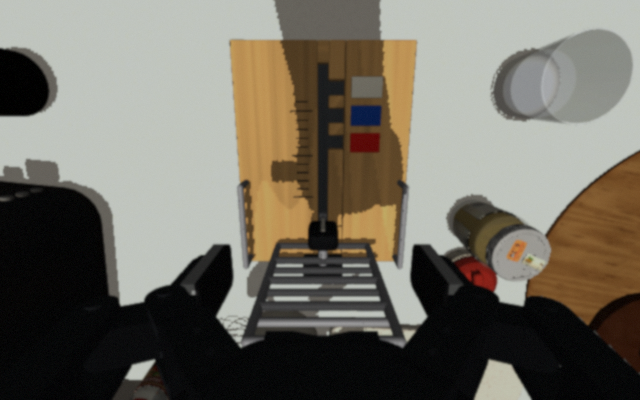

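The wrist view shows the knob at (322,235), the fence behind it, and the plaques at (365,88–142). The knob centre is at rack x ≈ 76.5 mm and the fence face at 103 mm, as expected. A vertical grasp on the knob's front part, with the TCP about 13 mm in front of the knob centre, should clear the fence with the hand's body.

servo_tool(
  rows=[
    {"offset":[0,0.01,0.3],"yaw":0,"claw":0},
    {"offset":[0,0.01,0.6],"yaw":0,"claw":0},
    {"offset":[0,0.01,0.9],"yaw":0,"claw":0},
    {"offset":[0,0.01,0.9],"yaw":0,"claw":0},
  ],
)

```text
time: 3.28
ee_pos: [0.5503, 0.1435, 0.1614]
tcp_rot: [-180.0, -0.2, -173.9]
wrist_force: [-0.4, 0.1, 0.0]
opening: 0.0857
grasp_force: 0.0
```

servo_tool(
  rows=[
    {"offset":[0,0,0.25],"yaw":0,"claw":0},
    {"offset":[0,0,0.5],"yaw":0,"claw":0},
    {"offset":[0,0,0.8],"yaw":0,"claw":0},
    {"offset":[0,0,0.8],"yaw":0,"claw":0},
  ],
)

```text
time: 3.78
ee_pos: [0.5512, 0.1429, 0.0829]
tcp_rot: [-180.0, -0.1, -174.0]
wrist_force: [0.6, -0.1, 1.1]
opening: 0.0853
grasp_force: 0.0
```

servo_tool(
  rows=[
    {"offset":[-0.1,0,0],"yaw":0,"claw":0},
    {"offset":[-0.2,0,0],"yaw":0,"claw":0},
    {"offset":[-0.3,0,0],"yaw":0,"claw":0},
    {"offset":[-0.38,0,0],"yaw":0,"claw":0},
    {"offset":[-0.38,0,0],"yaw":0,"claw":0},
  ],
)

```text
time: 4.4
ee_pos: [0.5905, 0.1461, 0.0831]
tcp_rot: [-180.0, -0.0, -174.0]
wrist_force: [0.8, -0.6, -0.6]
opening: 0.0858
grasp_force: 0.0
```

Run:
```python
from h import *
o=get_obs();p,d=camera("wrist");cv2.imwrite("pics/w2.png",p[...,::-1])
e=o['ee_pos']-[.534,.1415,0];a=np.radians(6)
print("rack XY",e[0]*np.cos(a)+e[1]*np.sin(a),-e[0]*np.sin(a)+e[1]*np.cos(a),e[2],o['wrist_force'],o['tcp_rot'],tip_extent)
```

```text
rack XY 0.05670137770125194 -0.0013386376995395497 0.08308679939183698 [ 0.79271486 -0.62342095 -0.62736508] [-1.79997493e+02 -1.68381355e-02 -1.74004877e+02] 0.022
```

View pics/w2.png

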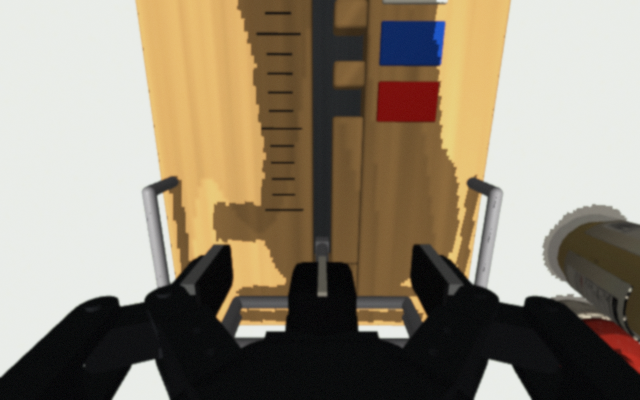

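The knob at (322,295) is centred between the open fingers, with nothing touched.

servo_tool(
  rows=[
    {"offset":[-0.03,0,-0.03],"yaw":0,"claw":0},
    {"offset":[-0.06,0,-0.03],"yaw":0,"claw":0},
    {"offset":[-0.08,0,-0.03],"yaw":0,"claw":0},
    {"offset":[-0.08,0,-0.03],"yaw":0,"claw":0},
  ],
)

```text
time: 4.95
ee_pos: [0.598, 0.147, 0.0862]
tcp_rot: [-180.0, -0.0, -174.0]
wrist_force: [0.0, 0.2, 0.0]
opening: 0.0854
grasp_force: 0.0
```

servo_tool(
  rows=[
    {"offset":[0,0,0],"yaw":0,"claw":0.3},
    {"offset":[0,0,0],"yaw":0,"claw":0.6},
    {"offset":[0,0,0],"yaw":0,"claw":1},
    {"offset":[0,0,0],"yaw":0,"claw":1},
    {"offset":[0,0,0],"yaw":0,"claw":1},
    {"offset":[0,0,0],"yaw":0,"claw":1},
    {"offset":[0,0,0],"yaw":0,"claw":1},
    {"offset":[0,0,0],"yaw":0,"claw":1},
  ],
  squeeze=50,
)

```text
time: 5.95
ee_pos: [0.598, 0.1471, 0.0865]
tcp_rot: [180.0, 0.0, -174.0]
wrist_force: [-1.7, 1.7, 4.7]
opening: 0.031
grasp_force: 50.3
```

servo_tool(
  rows=[
    {"offset":[0.1,0,0],"yaw":0,"claw":1},
    {"offset":[0.2,0,0],"yaw":0,"claw":1},
    {"offset":[0.3,0,0],"yaw":0,"claw":1},
    {"offset":[0.4,0,0],"yaw":0,"claw":1},
    {"offset":[0.5,0,0],"yaw":0,"claw":1},
    {"offset":[0.6,0,0],"yaw":0,"claw":1},
    {"offset":[0.7,0,0],"yaw":0,"claw":1},
    {"offset":[0.8,0,0],"yaw":0,"claw":1},
    {"offset":[0.9,0,0],"yaw":0,"claw":1},
    {"offset":[0.95,0,0],"yaw":0,"claw":1},
    {"offset":[0.95,0,0],"yaw":0,"claw":1},
  ],
)

```text
time: 7.32
ee_pos: [0.504, 0.1374, 0.0865]
tcp_rot: [180.0, 0.1, -174.0]
wrist_force: [4.3, 3.9, 0.2]
opening: 0.0307
grasp_force: 49.8
```

```bash
cat >> h.py <<'E'
def wcloud(name):
    o=get_obs();p,d=camera("wrist");cv2.imwrite(f"pics/{name}.png",p[...,::-1])
    T=np.eye(4);T[:3,:3]=R.from_euler('xyz',o['tcp_rot'],degrees=True).as_matrix();T[:3,3]=o['ee_pos']
    return o,p,cloud("wrist",p,d,T@camera_info("wrist")["hand_eye"])
def rack(w):
    e=w-np.array([.534,.1415,0]);a=np.radians(6)
    return np.stack([e[...,0]*np.cos(a)+e[...,1]*np.sin(a),-e[...,0]*np.sin(a)+e[...,1]*np.cos(a),e[...,2]],-1)
def fence():
    p,d=camera("side");w=rack(cloud("side",p,d))
    m=(w[...,2]>.155)&(w[...,2]<.205)&(abs(w[...,1])<.09)&(w[...,0]>-.1)&(w[...,0]<.13)
    a=w[m];print("fence",m.sum(),np.percentile(a,[2,50,98],axis=0).round(4).tolist())
    P=p.astype(int);m=(P[...,0]>150)&(P[...,1]<70)&(abs(w[...,2]-.027)<.01);print("red",m.sum(),w[m].mean(0).round(4) if m.any() else None)
    return p
E
python3 - <<'E'
from h import *
o,p,w=wcloud("w3");print(rack(o['ee_pos']),o['wrist_force'],o['opening'])
s=fence();cv2.imwrite("pics/s3.png",s[150:300,220:420,::-1])
w=rack(w);m=(w[...,2]>.1)&(w[...,2]<.2)&(abs(w[...,1])<.09)&(w[...,0]<.1)&(w[...,0]>-.03);print(m.sum(),np.percentile(w[m],[2,50,98],axis=0) if m.any() else 0)
E
```

```text
[-0.0302873  -0.000921    0.08648148] [4.29815084 3.91373841 0.21251716] 0.03073181718518337
fence 577 [[-0.0463, -0.0551, 0.1554], [0.001, 0.0299, 0.1759], [0.1258, 0.0639, 0.2032]]
red 0 None
6930 [[-0.02970099 -0.0538933   0.1024188 ]
 [-0.02302826 -0.01658121  0.12661843]
 [ 0.00980819  0.05194354  0.14511867]]
```

servo_tool(
  rows=[
    {"offset":[0,0.04,0],"yaw":0,"claw":1},
    {"offset":[0,0.08,0],"yaw":0,"claw":1},
    {"offset":[0,0.12,0],"yaw":0,"claw":1},
    {"offset":[0,0.16,0],"yaw":0,"claw":1},
    {"offset":[0,0.18,0],"yaw":0,"claw":1},
    {"offset":[0,0.18,0],"yaw":0,"claw":1},
  ],
)

```text
time: 8.18
ee_pos: [0.5024, 0.1546, 0.0865]
tcp_rot: [-179.9, 0.1, -174.0]
wrist_force: [5.1, -1.1, -0.1]
opening: 0.0311
grasp_force: 50.1
```

servo_tool(
  rows=[
    {"offset":[-0.02,0,0],"yaw":0,"claw":1},
    {"offset":[-0.03,0,0],"yaw":0,"claw":1},
    {"offset":[-0.03,0,0],"yaw":0,"claw":1},
    {"offset":[-0.03,0,0],"yaw":0,"claw":0.5},
    {"offset":[-0.03,0,0],"yaw":0,"claw":0.2},
    {"offset":[-0.03,0,0],"yaw":0,"claw":0},
    {"offset":[-0.03,0,0],"yaw":0,"claw":0},
    {"offset":[-0.03,0,0],"yaw":0,"claw":0},
  ],
)

```text
time: 9.18
ee_pos: [0.5046, 0.1553, 0.0863]
tcp_rot: [-180.0, -0.0, -174.0]
wrist_force: [-0.9, 0.6, -0.9]
opening: 0.0853
grasp_force: 0.0
```

servo_tool(
  rows=[
    {"offset":[0.2,0,0],"yaw":0,"claw":0},
    {"offset":[0.45,0,0],"yaw":0,"claw":0},
    {"offset":[0.45,0,-0.4],"yaw":0,"claw":0},
    {"offset":[0.45,0,-0.8],"yaw":0,"claw":0},
    {"offset":[0.45,0,-1],"yaw":0,"claw":0},
    {"offset":[0.45,0,-1],"yaw":0,"claw":0},
  ],
)

```text
time: 9.93
ee_pos: [0.4605, 0.1508, 0.1877]
tcp_rot: [180.0, 0.2, -174.0]
wrist_force: [0.2, -0.5, -0.7]
opening: 0.0855
grasp_force: 0.0
```

Run:
```python
from h import *
o,p,w=wcloud("w4");w=rack(w);print(o['ee_pos'],o['tcp_rot'],rack(o['ee_pos']))
P=p.astype(int)
m=(P[...,0]>130)&(P[...,1]<70)&(abs(w[...,2]-.027)<.01);print("red",m.sum(),w[m].mean(0).round(4) if m.any() else None)
m=(abs(w[...,2]-.088)<.006)&(P[...,0]<70)&(abs(w[...,1])<.06)&(abs(w[...,0]+.017)<.03)
print("knob",m.sum(),np.percentile(w[m],[3,50,97],axis=0).round(4).tolist() if m.any() else 0)
s=fence()
# toaster extents and bottle view
z=np.load("pics/side0.npz");c=cloud("side",z['p'],z['d'])
a=c[100:190,175:280].reshape(-1,3);a=a[(a[:,2]>.06)&(a[:,1]>-.3)&(a[:,1]<.1)];print("toaster",np.percentile(a,[1,99],axis=0).round(3).tolist())
b=np.load("pics/w1.npz")['w'];b=b[np.isfinite(b).all(-1)];m=(b[:,0]>.45)&(b[:,1]<.04)&(b[:,2]>.05);print("w1 left obj",m.sum(),np.percentile(b[m],[1,50,99],axis=0).round(3).tolist() if m.any() else 0)
cv2.imwrite("pics/s4.png",np.vstack([cv2.resize(p[...,::-1],(480,300)),cv2.resize(s[70:320,150:450,::-1],(360,300)).copy() if 0 else cv2.resize(s[...,::-1],(480,300))]))
```

```text
[0.46051381 0.15076154 0.18767254] [ 1.79965888e+02  1.54891709e-01 -1.73989753e+02] [-0.07211553  0.0168922   0.18767254]
red 391 [-0.0155  0.0497  0.0277]
knob 1069 [[-0.0266, -0.0372, 0.0833], [-0.0166, 0.0155, 0.089], [0.0122, 0.0303, 0.0907]]
fence 401 [[-0.0777, -0.0384, 0.1553], [0.0162, 0.018, 0.1891], [0.1263, 0.0745, 0.2036]]
red 51 [-0.0152  0.0489  0.0268]
toaster [[0.596, -0.284, 0.063], [0.867, 0.068, 0.309]]
w1 left obj 12687 [[0.49, -0.19, 0.051], [0.668, -0.134, 0.098], [0.849, -0.039, 0.148]]
```

View pics/s4.png

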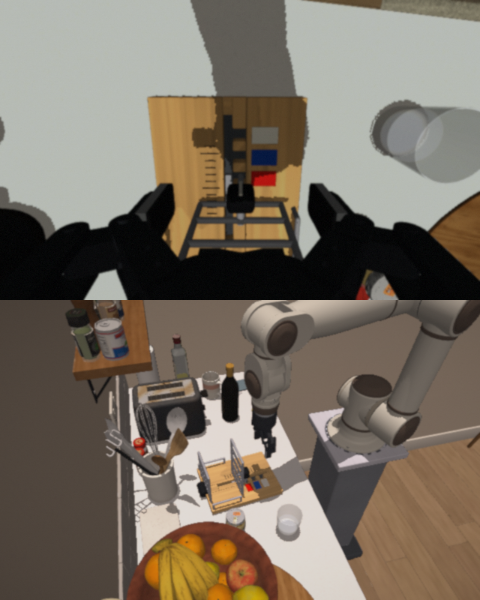

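The fence is parked: the knob is at rack (−16.5, +15.5) mm, level with the red mark, and the hand is clear of it. The pictures show the knob beside the red plaque and nothing else disturbed. Next is the bottle.

servo_tool(
  rows=[
    {"offset":[0,-0.1,-0.4],"yaw":0,"claw":0},
    {"offset":[0.02,-0.4,-0.8],"yaw":0,"claw":0},
    {"offset":[0.04,-0.7,-1],"yaw":0,"claw":0},
    {"offset":[0.04,-0.93,-1],"yaw":0,"claw":0},
    {"offset":[0.04,-0.93,-1],"yaw":0,"claw":0},
  ],
)

```text
time: 10.65
ee_pos: [0.4655, 0.0566, 0.2851]
tcp_rot: [-180.0, -0.1, -174.1]
wrist_force: [0.5, -0.1, 0.2]
opening: 0.0851
grasp_force: 0.0
```

servo_tool(
  rows=[
    {"offset":[0,-0.3,-0.2],"yaw":0,"claw":0},
    {"offset":[0,-0.6,-0.42],"yaw":0,"claw":0},
    {"offset":[0.03,-0.93,-0.42],"yaw":0,"claw":0},
    {"offset":[0.03,-0.93,-0.42],"yaw":0,"claw":0},
  ],
)

```text
time: 11.15
ee_pos: [0.4724, -0.0359, 0.3272]
tcp_rot: [180.0, -0.1, -174.1]
wrist_force: [-0.2, 0.2, -0.2]
opening: 0.0853
grasp_force: 0.0
```

servo_tool(
  rows=[
    {"offset":[0,-0.3,0],"yaw":0,"claw":0},
    {"offset":[0,-0.6,0],"yaw":0,"claw":0},
    {"offset":[0.03,-0.93,0],"yaw":0,"claw":0},
    {"offset":[0.03,-0.93,0],"yaw":0,"claw":0},
  ],
)

```text
time: 11.65
ee_pos: [0.4792, -0.1283, 0.3269]
tcp_rot: [179.9, -0.1, -174.1]
wrist_force: [0.6, 0.9, -0.4]
opening: 0.0852
grasp_force: 0.0
```

servo_tool(
  rows=[
    {"offset":[0.1,-0.2,0],"yaw":0,"claw":0},
    {"offset":[0.4,-0.5,0],"yaw":0,"claw":0},
    {"offset":[0.5,-0.9,0],"yaw":0,"claw":0},
    {"offset":[0.5,-0.9,0],"yaw":0,"claw":0},
    {"offset":[0.5,-0.9,0],"yaw":0,"claw":0},
  ],
)

```text
time: 12.28
ee_pos: [0.4391, -0.2216, 0.3279]
tcp_rot: [180.0, -0.0, -174.0]
wrist_force: [0.2, 0.6, -0.0]
opening: 0.0854
grasp_force: 0.0
```

Run:
```python
from h import *
o,p,w=wcloud("w5");print(o['ee_pos'],o['tcp_rot'])
P=p.astype(int)
m=(abs(w[...,2]-.26)<.008)&(np.hypot(w[...,0]-.4855,w[...,1]+.221)<.04)
a=w[m];print(m.sum(),np.percentile(a,[1,50,99],axis=0).round(4).tolist(),np.mean(np.argwhere(m),0),cv2.minEnclosingCircle((a[:,:2]*1000).astype(np.float32)))
cv2.imwrite("pics/w5.png",p[...,::-1])
```

```text
[ 0.43912827 -0.22157096  0.32785066] [ 1.79950753e+02 -2.87191821e-02 -1.73958005e+02]
1652 [[0.4675, -0.2376, 0.253], [0.4806, -0.2226, 0.2612], [0.4974, -0.2075, 0.2627]] [274.84564165 313.96186441] ((483.27911376953125, -222.3639373779297), 16.505584716796875)
```

View pics/w5.png

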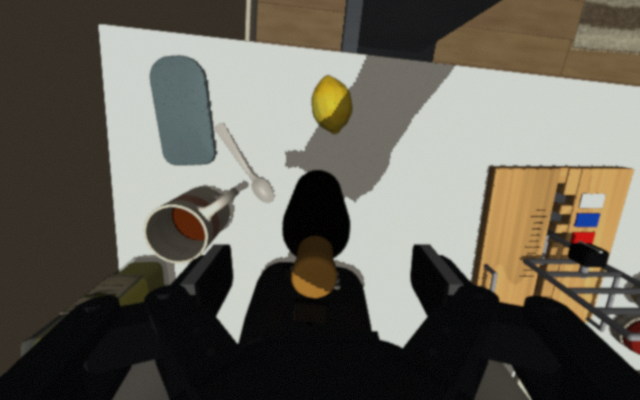

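The bottle's tan top is at (315,275) and its centre at world (0.483, −0.2225), z 0.262. That height is as expected.

servo_tool(
  rows=[
    {"offset":[-0.2,-0.03,0],"yaw":0,"claw":0},
    {"offset":[-0.44,-0.055,0],"yaw":0,"claw":0},
    {"offset":[-0.44,-0.055,0.1],"yaw":0,"claw":0},
    {"offset":[-0.44,-0.055,0.3],"yaw":0,"claw":0},
    {"offset":[-0.44,-0.055,0.55],"yaw":0,"claw":0},
    {"offset":[-0.44,-0.055,0.8],"yaw":0,"claw":0},
    {"offset":[-0.44,-0.055,0.8],"yaw":0,"claw":0},
  ],
)

```text
time: 13.2
ee_pos: [0.482, -0.2225, 0.2464]
tcp_rot: [179.9, -0.2, -173.9]
wrist_force: [0.2, -0.2, 0.0]
opening: 0.0856
grasp_force: 0.0
```

servo_tool(
  rows=[
    {"offset":[0,0,0],"yaw":0,"claw":0.2},
    {"offset":[0,0,0],"yaw":0,"claw":0.4},
    {"offset":[0,0,0],"yaw":0,"claw":0.5},
    {"offset":[0,0,0],"yaw":0,"claw":0.6},
    {"offset":[0,0,0],"yaw":0,"claw":0.7},
    {"offset":[0,0,0],"yaw":0,"claw":1},
    {"offset":[0,0,0],"yaw":0,"claw":1},
    {"offset":[0,0,0],"yaw":0,"claw":1},
    {"offset":[0,0,0],"yaw":0,"claw":1},
  ],
  squeeze=70,
)

```text
time: 14.32
ee_pos: [0.4833, -0.2236, 0.2488]
tcp_rot: [-180.0, 0.1, -174.0]
wrist_force: [-0.5, 1.0, 5.5]
opening: 0.0305
grasp_force: 69.3
```

servo_tool(
  rows=[
    {"offset":[0,0,-0.05],"yaw":0,"claw":1},
    {"offset":[0,0,-0.15],"yaw":0,"claw":1},
    {"offset":[0,0,-0.28],"yaw":0,"claw":1},
    {"offset":[0,0,-0.42],"yaw":0,"claw":1},
    {"offset":[0,0,-0.56],"yaw":0,"claw":1},
    {"offset":[0,0,-0.7],"yaw":0,"claw":1},
    {"offset":[0,0,-0.84],"yaw":0,"claw":1},
    {"offset":[0,0,-0.95],"yaw":0,"claw":1},
    {"offset":[0,0,-1],"yaw":0,"claw":1},
    {"offset":[0,0,-1],"yaw":0,"claw":1},
  ],
)

```text
time: 15.58
ee_pos: [0.4833, -0.2236, 0.3485]
tcp_rot: [-180.0, 0.0, -174.0]
wrist_force: [0.4, -0.0, -8.1]
opening: 0.0301
grasp_force: 69.9
```

Run:
```python
from h import *
z=np.load("pics/side0.npz");c=cloud("side",z['p'],z['d']);c=c[np.isfinite(c).all(-1)]
for y0 in np.arange(-.16,.12,.02):
    m=(c[:,1]>=y0)&(c[:,1]<y0+.02)&(c[:,2]>.05)&(c[:,0]>.4)&(c[:,0]<.75)
    if m.sum()>3: print(y0.round(2),m.sum(),"x from",np.percentile(c[m][:,0],2).round(3),"zmax",c[m][:,2].max().round(3))
print(get_obs()['wrist_force'],get_obs()['torque'])
# bottle upright in hand?
p,d=camera("scene");cv2.imwrite("pics/b.png",np.hstack([p[...,::-1][:, 200:600],camera("side")[0][...,::-1][:,200:600]]))
```

```text
-0.16 547 x from 0.609 zmax 0.193
-0.14 847 x from 0.625 zmax 0.189
0.02 54 x from 0.715 zmax 0.308
0.04 552 x from 0.588 zmax 0.314
0.06 168 x from 0.669 zmax 0.301
0.08 76 x from 0.645 zmax 0.198
0.1 128 x from 0.642 zmax 0.201
0.12 191 x from 0.606 zmax 0.303
[ 0.43955723 -0.04798471 -8.13245523] [ 0.01323123  0.0466912  -0.00674113]
```

View pics/b.png

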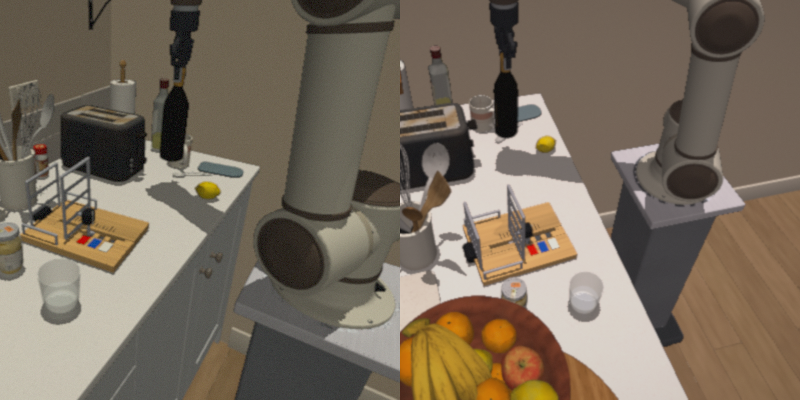

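Run:
```python
from h import *
for f in("side","scene"):
    z=np.load(f"pics/{f}0.npz");c=cloud(f,z['p'],z['d']);v,u=np.mgrid[0:400,0:640];ok=np.isfinite(c).all(-1)
    m=ok&(c[...,2]>.205)&(c[...,2]<.6)&(c[...,0]>.56)&(c[...,0]<.72)&(c[...,1]>-.1)&(c[...,1]<.26)
    print(f,m.sum())
    if m.sum():
        a=c[m];i=np.argsort(a[:,0])[::max(1,len(a)//12)];print(np.c_[a[i],u[m][i],v[m][i]].round(3))
```

```text
side 604
[[6.87e-01 6.50e-02 2.92e-01 2.48e+02 1.54e+02]
 [6.94e-01 6.30e-02 2.70e-01 2.46e+02 1.61e+02]
 [6.98e-01 1.89e-01 3.07e-01 2.50e+02 1.87e+02]
 [7.02e-01 4.80e-02 2.90e-01 2.41e+02 1.51e+02]
 [7.04e-01 5.80e-02 2.61e-01 2.42e+02 1.63e+02]
 [7.06e-01 5.60e-02 2.60e-01 2.41e+02 1.63e+02]
 [7.08e-01 6.10e-02 2.49e-01 2.41e+02 1.68e+02]
 [7.10e-01 1.81e-01 2.87e-01 2.45e+02 1.92e+02]
 [7.12e-01 1.62e-01 3.20e-01 2.41e+02 1.75e+02]
 [7.14e-01 5.00e-02 2.66e-01 2.37e+02 1.60e+02]
 [7.16e-01 1.53e-01 3.16e-01 2.39e+02 1.74e+02]
 [7.18e-01 1.67e-01 2.81e-01 2.41e+02 1.90e+02]
 [7.20e-01 4.20e-02 2.89e-01 2.33e+02 1.51e+02]]
scene 266
[[6.87e-01 7.20e-02 2.78e-01 2.52e+02 1.11e+02]
 [6.98e-01 1.91e-01 3.06e-01 2.12e+02 1.11e+02]
 [7.03e-01 5.10e-02 3.11e-01 2.52e+02 9.50e+01]
 [7.05e-01 1.75e-01 3.10e-01 2.15e+02 1.07e+02]
 [7.07e-01 1.84e-01 2.79e-01 2.13e+02 1.21e+02]
 [7.09e-01 1.78e-01 2.84e-01 2.14e+02 1.18e+02]
 [7.11e-01 1.83e-01 2.63e-01 2.13e+02 1.27e+02]
 [7.12e-01 1.68e-01 2.90e-01 2.16e+02 1.14e+02]
 [7.14e-01 4.60e-02 3.09e-01 2.50e+02 9.50e+01]
 [7.15e-01 5.40e-02 2.53e-01 2.49e+02 1.17e+02]
 [7.17e-01 1.64e-01 2.81e-01 2.16e+02 1.17e+02]
 [7.18e-01 5.50e-02 2.50e-01 2.48e+02 1.18e+02]
 [7.20e-01 4.30e-02 2.73e-01 2.50e+02 1.08e+02]]
```

The bottle hangs straight in the hand. The nearest utensils begin at x ≈ 0.687, so the route in from the −y side is clear.

servo_tool(
  rows=[
    {"offset":[-0.01,0.03,-0.01],"yaw":0,"claw":1},
    {"offset":[-0.02,0.09,-0.03],"yaw":0,"claw":1},
    {"offset":[-0.03,0.18,-0.06],"yaw":0,"claw":1},
    {"offset":[-0.05,0.29,-0.09],"yaw":0,"claw":1},
    {"offset":[-0.07,0.41,-0.1],"yaw":0,"claw":1},
    {"offset":[-0.1,0.54,-0.1],"yaw":0,"claw":1},
    {"offset":[-0.13,0.67,-0.1],"yaw":0,"claw":1},
    {"offset":[-0.15,0.8,-0.1],"yaw":0,"claw":1},
    {"offset":[-0.18,0.95,-0.1],"yaw":0,"claw":1},
  ],
)

```text
time: 16.8
ee_pos: [0.4911, -0.1263, 0.3583]
tcp_rot: [-180.0, -0.0, -174.0]
wrist_force: [0.2, 0.1, -7.6]
opening: 0.03
grasp_force: 69.8
```

servo_tool(
  rows=[
    {"offset":[-0.03,0.14,0],"yaw":0,"claw":1},
    {"offset":[-0.05,0.28,0],"yaw":0,"claw":1},
    {"offset":[-0.08,0.42,0],"yaw":0,"claw":1},
    {"offset":[-0.11,0.56,0],"yaw":0,"claw":1},
    {"offset":[-0.13,0.7,0],"yaw":0,"claw":1},
    {"offset":[-0.15,0.81,0],"yaw":0,"claw":1},
    {"offset":[-0.17,0.9,0],"yaw":0,"claw":1},
    {"offset":[-0.18,0.95,0],"yaw":0,"claw":1},
    {"offset":[-0.18,0.95,0],"yaw":0,"claw":1},
  ],
)

```text
time: 17.92
ee_pos: [0.4991, -0.0307, 0.3582]
tcp_rot: [-180.0, -0.0, -174.0]
wrist_force: [0.0, -0.7, -6.6]
opening: 0.0302
grasp_force: 69.9
```

servo_tool(
  rows=[
    {"offset":[-0.04,0.02,0],"yaw":0,"claw":1},
    {"offset":[-0.12,0.07,0],"yaw":0,"claw":1},
    {"offset":[-0.22,0.13,0],"yaw":0,"claw":1},
    {"offset":[-0.34,0.2,0],"yaw":0,"claw":1},
    {"offset":[-0.46,0.27,0],"yaw":0,"claw":1},
    {"offset":[-0.58,0.34,0],"yaw":0,"claw":1},
    {"offset":[-0.7,0.41,0],"yaw":0,"claw":1},
    {"offset":[-0.82,0.48,0],"yaw":0,"claw":1},
    {"offset":[-0.92,0.54,0],"yaw":0,"claw":1},
    {"offset":[-0.965,0.57,0],"yaw":0,"claw":1},
    {"offset":[-0.965,0.57,0],"yaw":0,"claw":1},
  ],
)

```text
time: 19.3
ee_pos: [0.5892, 0.0361, 0.3581]
tcp_rot: [-180.0, -0.0, -174.0]
wrist_force: [-0.6, 0.3, -7.2]
opening: 0.0305
grasp_force: 69.9
```

Run:
```python
from h import *
o=get_obs();print(o['ee_pos'],rack(o['ee_pos']),o['wrist_force'],o['torque'],o['opening'])
p,d=camera("side");w=rack(cloud("side",p,d))
e=rack(o['ee_pos']);h=np.hypot(w[...,0]-e[0],w[...,1]-e[1])
for z0 in(.12,.15,.18,.21,.24):
    m=(abs(w[...,2]-z0)<.015)&(h<.07)&(w[...,0]>e[0]-.06);a=w[m]
    if len(a):print(z0,len(a),np.percentile(a[:,:2]-e[:2],[2,50,98],axis=0).round(3).tolist())
cv2.imwrite("pics/s6.png",np.hstack([p[60:330,200:440,::-1],camera("scene")[0][60:330,150:400,::-1]]))
```

```text
[0.58924263 0.03609771 0.35807998] [ 0.04392247 -0.11059932  0.35807998] [-0.63051181  0.29441475 -7.20730491] [-0.02164694  0.0357032   0.01840552] 0.03054680346933516
0.12 162 [[-0.028, 0.003], [0.014, 0.031], [0.04, 0.038]]
0.15 226 [[-0.029, 0.002], [0.011, 0.031], [0.04, 0.038]]
0.18 231 [[-0.026, 0.002], [0.014, 0.031], [0.04, 0.038]]
0.21 245 [[-0.026, 0.002], [0.012, 0.032], [0.039, 0.038]]
0.24 265 [[-0.028, 0.002], [0.013, 0.031], [0.039, 0.038]]
```

View pics/s6.png

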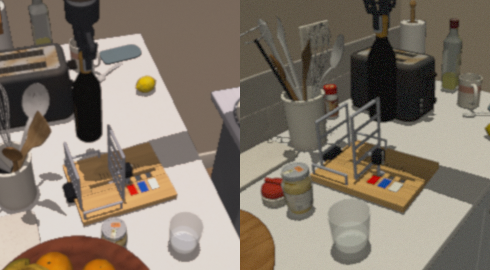

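servo_tool(
  rows=[
    {"offset":[-0.03,0.04,0],"yaw":0,"claw":1},
    {"offset":[-0.07,0.12,0],"yaw":0,"claw":1},
    {"offset":[-0.11,0.22,0],"yaw":0,"claw":1},
    {"offset":[-0.15,0.33,0],"yaw":0,"claw":1},
    {"offset":[-0.18,0.44,0],"yaw":0,"claw":1},
    {"offset":[-0.2,0.56,0],"yaw":0,"claw":1},
    {"offset":[-0.22,0.68,0],"yaw":0,"claw":1},
    {"offset":[-0.24,0.8,0],"yaw":0,"claw":1},
    {"offset":[-0.25,0.91,0],"yaw":0,"claw":1},
    {"offset":[-0.25,0.98,0],"yaw":0,"claw":1},
    {"offset":[-0.25,1,0],"yaw":0,"claw":1},
    {"offset":[-0.25,1,0],"yaw":0,"claw":1},
  ],
)

```text
time: 20.9
ee_pos: [0.6034, 0.1379, 0.3583]
tcp_rot: [-180.0, 0.0, -174.0]
wrist_force: [-0.3, -1.2, -6.9]
opening: 0.0302
grasp_force: 69.9
```

servo_tool(
  rows=[
    {"offset":[0,0.05,0],"yaw":0,"claw":1},
    {"offset":[0,0.1,0.06],"yaw":0,"claw":1},
    {"offset":[0,0.1,0.14],"yaw":0,"claw":1},
    {"offset":[0,0.1,0.22],"yaw":0,"claw":1},
    {"offset":[0,0.1,0.3],"yaw":0,"claw":1},
    {"offset":[0,0.1,0.38],"yaw":0,"claw":1},
    {"offset":[0,0.1,0.46],"yaw":0,"claw":1},
    {"offset":[0,0.1,0.54],"yaw":0,"claw":1},
    {"offset":[0,0.1,0.62],"yaw":0,"claw":1},
    {"offset":[0,0.1,0.7],"yaw":0,"claw":1},
    {"offset":[0,0.1,0.76],"yaw":0,"claw":1},
    {"offset":[0,0.1,0.76],"yaw":0,"claw":1},
  ],
)

```text
time: 22.4
ee_pos: [0.6022, 0.1479, 0.2817]
tcp_rot: [-180.0, -0.0, -174.0]
wrist_force: [0.9, -0.4, -7.4]
opening: 0.0303
grasp_force: 69.9
```

Run:
```python
from h import *
o=get_obs();print(o['ee_pos'],rack(o['ee_pos']),o['wrist_force'],o['torque'],o['opening'])
```

```text
[0.60223969 0.14790246 0.28174217] [ 0.06853511 -0.00076561  0.28174217] [ 0.94357537 -0.43470304 -7.37895624] [-0.02652077  0.04434899 -0.05721163] 0.030326212703700818
```

servo_tool(
  rows=[
    {"offset":[0,0,0.02],"yaw":0,"claw":1},
    {"offset":[0,0,0.04],"yaw":0,"claw":1},
    {"offset":[0,0,0.06],"yaw":0,"claw":1},
    {"offset":[0,0,0.07],"yaw":0,"claw":1},
    {"offset":[0,0,0.08],"yaw":0,"claw":1},
    {"offset":[0,0,0.085],"yaw":0,"claw":1},
    {"offset":[0,0,0.085],"yaw":0,"claw":1},
  ],
)

```text
time: 23.28
ee_pos: [0.6024, 0.1479, 0.2738]
tcp_rot: [180.0, 0.0, -174.0]
wrist_force: [-0.2, 0.3, -7.7]
opening: 0.0299
grasp_force: 70.0
```

servo_tool(
  rows=[
    {"offset":[0,0,0.005],"yaw":0,"claw":1},
    {"offset":[0,0,0.01],"yaw":0,"claw":1},
    {"offset":[0,0,0.015],"yaw":0,"claw":1},
    {"offset":[0,0,0.015],"yaw":0,"claw":1},
  ],
)

```text
time: 23.78
ee_pos: [0.6025, 0.148, 0.273]
tcp_rot: [180.0, 0.1, -174.0]
wrist_force: [-0.4, -0.8, -1.4]
opening: 0.0304
grasp_force: 70.5
```

The foot is on the deck: the wrist load dropped from −7.5 to −1.4 N. I'll open gently and rise.

servo_tool(
  rows=[
    {"offset":[0,0,0.003],"yaw":0,"claw":0.58},
    {"offset":[0,0,0.003],"yaw":0,"claw":0.5},
    {"offset":[0,0,0.003],"yaw":0,"claw":0.4},
    {"offset":[0,0,0.003],"yaw":0,"claw":0.2},
    {"offset":[0,0,0.003],"yaw":0,"claw":0},
    {"offset":[0,0,0.003],"yaw":0,"claw":0},
    {"offset":[0,0,0.003],"yaw":0,"claw":0},
  ],
)

```text
time: 24.65
ee_pos: [0.6024, 0.1479, 0.272]
tcp_rot: [180.0, -0.0, -174.0]
wrist_force: [-0.0, 0.7, -0.1]
opening: 0.0854
grasp_force: 0.0
```

servo_tool(
  rows=[
    {"offset":[0,0,-0.1],"yaw":0,"claw":0},
    {"offset":[0,0,-0.3],"yaw":0,"claw":0},
    {"offset":[0,0,-0.55],"yaw":0,"claw":0},
    {"offset":[0,0,-0.8],"yaw":0,"claw":0},
    {"offset":[0,0,-1],"yaw":0,"claw":0},
    {"offset":[0,0,-1],"yaw":0,"claw":0},
  ],
)

```text
time: 25.4
ee_pos: [0.6027, 0.148, 0.3738]
tcp_rot: [180.0, 0.2, -174.0]
wrist_force: [0.2, -0.3, -0.1]
opening: 0.085
grasp_force: 0.0
```

Run:
```python
from h import *
o=get_obs();print(o['ee_pos'],o['wrist_force'])
p,d=camera("side");w=rack(cloud("side",p,d));q=camera("scene")[0]
for z0 in(.05,.1,.15,.19,.27):
    m=(abs(w[...,2]-z0)<.015)&(np.hypot(w[...,0]-.069,w[...,1])<.045)&(p.max(-1)<(60 if z0<.2 else 256));a=w[m]
    if len(a)>5:print(z0,len(a),np.percentile(a,[2,50,98],axis=0).round(3).tolist())
cv2.imwrite("pics/f.png",cv2.resize(np.hstack([p[60:330,200:440,::-1],q[60:330,150:400,::-1]]),None,fx=1.6,fy=1.6))
```

```text
[0.60273454 0.14800073 0.37381179] [ 0.1724829  -0.34448703 -0.13423376]
0.05 182 [[0.047, 0.002, 0.035], [0.083, 0.031, 0.05], [0.108, 0.038, 0.064]]
0.1 189 [[0.046, 0.01, 0.086], [0.081, 0.032, 0.1], [0.107, 0.037, 0.114]]
0.15 230 [[0.04, 0.009, 0.135], [0.08, 0.031, 0.15], [0.107, 0.037, 0.164]]
0.19 317 [[0.042, 0.003, 0.176], [0.079, 0.028, 0.192], [0.104, 0.036, 0.205]]
0.27 188 [[0.055, -0.013, 0.256], [0.071, 0.011, 0.28], [0.085, 0.018, 0.285]]
```

View pics/f.png

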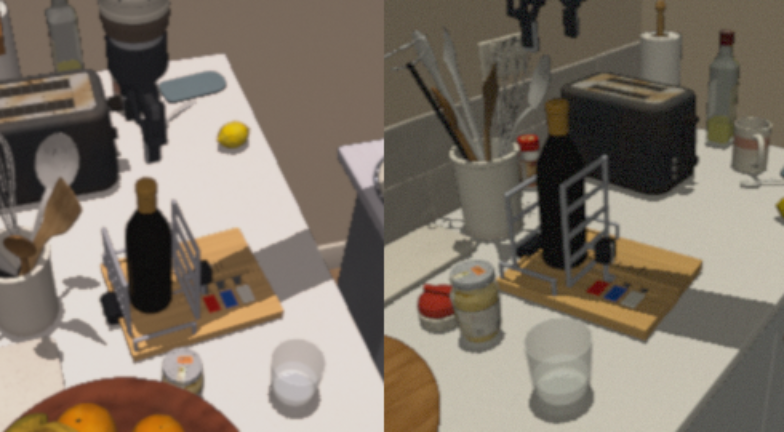

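The bottle stands upright between the parked fence and the wire back at rack (≈70, 0) mm. The hand is clear and the bystanders haven't moved.

```bash
python3 -c "
from workcell import *
print(job_done())"
```

```text
the job is handed in; nothing more can be done
None
```

The job is handed in: the fence is parked in the red mark's notch and the bottle stands upright on the deck behind it, with the bystanders unmoved. I gripped the knob from straight above at its front edge, because the servo could not lean the hand 35 degrees. The hand-in returned no verdict, so this rests on my own last camera check.

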